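# Load the measuring fixture with the row of bushes, keeping their order

## Robot

A 6-joint arm with a two-finger parallel gripper is mounted at the origin on the work surface. World frame = base frame: x ahead of the robot, y to its left, z up, the work surface at z = 0. Lengths are in mm, angles in rad, forces in N, time in s.
With the tool pointing down it reaches from about 275 to 725 mm from the base axis. Payload 15.9 kg.
Tool frame: the origin (TCP) lies midway between the tips of the shut fingers; the grasp point (between the pads) lies 19 mm behind it; z points along the fingers, y is the line along which they close (so a half turn about z gives the same grasp; the last joint's range is limited). The gripper opens to 85 mm and grips with 20 to 120 N. Pads are 22 mm wide; open, the fingers measure 114 mm over their backs; the gripper's body (76 mm by 85 mm) begins 54 mm behind the grasp point. The pads swing forward as they close: fully open they stand 13 mm farther back than shut.
Start: joints at [-1.23, 0.213, -0.034, 1.323, 0, 1.571], TCP at [167.114, -471.231, 231.306] pointing down, gripper open.
Joint ranges: [-2.98, 2.98], [-0.74, 1.72], [-1.14, 1.35], [-2.1, 2.04], [-1.57, 1.44], [-3.14, 3.14]. Speed limits (rad/s): [1.89, 1.89, 2.39, 2.57, 3.14, 3.14].

## Interface

Orientations are given as [roll, pitch, yaw] about the fixed x, y, z axes, in that order (R = Rz(yaw) Ry(pitch) Rx(roll)).
In Python, from rig import manip gives the robot as it stands. Calls block until the motion is done:
- manip.reach(position, orientation): joint-space move of the TCP to a pose.
- manip.move_l(position, vel=150, orientation=None, guard=None): straight line of the TCP; orientation=None keeps the orientation; vel is the mean speed in mm/s. With guard (N) it stops when the force on the tool has changed by that much, and returns True; else False.
- manip.move_joints(angles): joint-space move.
- manip.let_go() and manip.clamp(grip_force=None): open the fingers fully, or close them until they stop; grip_force is the grip in N (None keeps the last).
- manip.hold(seconds).
- manip.ik(position, orientation): joint angles nearest the present ones, or None.
- manip.state(): the state.
- manip.capture(name): name is "side" or "top" or "wrist"; returns a dict with "color" (400x640x3 uint8, blue, green, red), "intrinsics" (3x3 intrinsics, pixels), "dist_coeffs" ([k1, k2, p1, p2, k3] as OpenCV has them; the pictures are not rectified), "R" (3x3) and "t" (3): a world point X has camera coordinates R X + t. Camera axes: x right, y down, z forward; pixel columns grow to the right and rows downward; lengths in mm; the calibration is good to about 2 mm. A picture is of the moment at which its call begins. There is no depth.
A pose or a line that the arm cannot do raises manip.PlanningError and nothing moves.
- manip.finish_job(): hands the job in; it is judged then, once.
The state is a dict: "t": time; "joint_positions": joint angles; "joint_velocities": joint speeds; "joint_torque": joint torques, N m; "position": TCP position; "tool_rot": TCP orientation; "force": force on the tool from outside, world axes, zero at the start; "torque": the same for the moment, N m; "grip_width": opening from 0.0 (shut) to 1.0 (fully open); "gripper_force": force on a finger pad.
Only numpy, scipy, OpenCV 4.12 (cv2) and the standard library are available. Lean on these libraries where they do the work, as an engineer would, in place of code of your own. Each camera call takes 0.05 s, during which the arm holds its last target. There are 200 camera calls.

## Task

Move the four bushes from the coloured holders on the plywood carrier to the spigots of the black measuring fixture, keeping their order as counted from the red end of each: the bush nearest the carrier's red end goes on the spigot nearest the fixture's red end, the next one beside it, and so on. Set each one down upright and fully seated over its spigot, without dropping it, and leave all four released and at rest. Do not shift the white reference sphere.

Things in the scene. Friction and masses are not known exactly. Their poses are not given: they have to be found in the camera images.
- bush_steel: steel bush: upright tube, bright grey steel outer ring, bronze lining inside; outer diameter 56 mm, bore 34 mm right through, 45 mm tall, its lowest 10 mm a bronze foot of 44 mm diameter. Origin: centre of its underside, z up its axis. 0.28 to 0.77 kg. Starts upright over the spigot of the yellow holder; grip it across the 56 mm ring from above
- bush_bronze: bronze bush: upright tube, outer ring of yellow bronze too, bronze lining inside; outer diameter 56 mm, bore 34 mm right through, 50 mm tall, its lowest 10 mm a bronze foot of 44 mm diameter. Origin: centre of its underside, z up its axis. 0.28 to 0.77 kg. Starts upright over the spigot of the white holder; grip it across the 56 mm ring from above
- bush_black: black bush: upright tube, black-oxided outer ring, bronze lining inside; outer diameter 56 mm, bore 34 mm right through, 55 mm tall, its lowest 10 mm a bronze foot of 44 mm diameter. Origin: centre of its underside, z up its axis. 0.28 to 0.77 kg. Starts upright over the spigot of the orange holder; grip it across the 56 mm ring from above
- bush_blue: blue bush: upright tube, blue-painted outer ring, bronze lining inside; outer diameter 56 mm, bore 34 mm right through, 40 mm tall, its lowest 10 mm a bronze foot of 44 mm diameter. Origin: centre of its underside, z up its axis. 0.28 to 0.77 kg. Starts upright over the spigot of the green holder; grip it across the 56 mm ring from above
- holder_steel: yellow holder, fixed on the plywood carrier, under the steel bush at the start: 64 x 64 x 12 mm plate, spigot 18 mm diameter and 23 mm high in the middle. Origin: centre of its underside, 18 mm over the table (seat 30 mm over the table). The four holders form a row, 80 mm apart, in any order; each one's +y points along the row to the carrier's red end
- holder_bronze: white holder, fixed on the plywood carrier, under the bronze bush at the start: 64 x 64 x 12 mm plate, spigot 18 mm diameter and 23 mm high in the middle. Origin: centre of its underside, 18 mm over the table (seat 30 mm over the table). The four holders form a row, 80 mm apart, in any order; each one's +y points along the row to the carrier's red end
- holder_black: orange holder, fixed on the plywood carrier, under the black bush at the start: 64 x 64 x 12 mm plate, spigot 18 mm diameter and 23 mm high in the middle. Origin: centre of its underside, 18 mm over the table (seat 30 mm over the table). The four holders form a row, 80 mm apart, in any order; each one's +y points along the row to the carrier's red end
- holder_blue: green holder, fixed on the plywood carrier, under the blue bush at the start: 64 x 64 x 12 mm plate, spigot 18 mm diameter and 23 mm high in the middle. Origin: centre of its underside, 18 mm over the table (seat 30 mm over the table). The four holders form a row, 80 mm apart, in any order; each one's +y points along the row to the carrier's red end
- fixture: measuring fixture: fixed black plate 90 x 400 x 12 mm, red at its -y end. Origin: centre of its underside, on the table. Four round aluminium seats 52 mm wide, tops 30 mm over the table, each with a spigot 18 mm diameter, 23 mm high. Counted from the red end, places one to four (one to four white dots) are at y = -120, -40, +40, +120 mm, x = 0
- ref_sphere: bystander: the white ceramic reference ball (29 mm diameter) on a stem on a dark round foot (64 mm diameter, 110 mm tall in all), loose on the table. Origin: centre of its underside
There are look-alikes about, which are no part of the job. What is shaped like the bush_steel but pink or purple is not meant.

How it is judged:
By the outcome, as a careful person would: the job done as asked, in the order asked, and still so for the second after the job is handed in, with the robot touching nothing.
It also fails if it takes over 93 s, if anything falls off the work surface, if the arm or the gripper's body presses on something with over 40 N, if the wrist force passes 120 N, or if a joint passes its speed limit or range.

## Working session

There is one attempt and no reset: what is moved stays moved. The work goes in short steps, each a Python script; the robot and the scene stay as the last script left them, time stands still between calls to the robot, and variables do not carry over. Pictures are saved under pics/ and viewed, at most 14 in all, crops included, and the job is handed in when it is done.

```bash
ls; mkdir -p pics; cat > h.py <<'E'
import numpy as np, cv2, pickle
from rig import manip
def grab(cam, tag):
    c=manip.capture(cam); cv2.imwrite(f'pics/{tag}.png',c['color']); pickle.dump(c,open(f'pics/{tag}.pkl','wb')); return c
def load(tag): return pickle.load(open(f'pics/{tag}.pkl','rb'))
def rays(c,uv):
    K=np.array(c['intrinsics'],float);d=np.array(c['dist_coeffs'],float)
    n=cv2.undistortPoints(np.array(uv,float).reshape(-1,1,2),K,d).reshape(-1,2)
    R=np.array(c['R']);t=np.array(c['t'])
    D=np.c_[n,np.ones(len(n))]@R; return -R.T@t, D/np.linalg.norm(D,axis=1)[:,None]
def onz(c,uv,z):
    o,D=rays(c,uv); return o+D*((z-o[2])/D[:,2])[:,None]
def tri(c1,p1,c2,p2):
    o1,d1=rays(c1,[p1]);o2,d2=rays(c2,[p2]);d1=d1[0];d2=d2[0]
    s=np.linalg.lstsq(np.c_[d1,-d2],o2-o1,rcond=None)[0]
    a=o1+s[0]*d1;b=o2+s[1]*d2; return (a+b)/2,np.linalg.norm(a-b)
def proj(c,X):
    R=np.array(c['R'],float);t=np.array(c['t'],float)
    return cv2.projectPoints(np.array(X,float).reshape(-1,1,3),cv2.Rodrigues(R)[0],t,np.array(c['intrinsics'],float),np.array(c['dist_coeffs'],float))[0].reshape(-1,2)
E
python3 - <<'E'
from h import *
for n in('side','top'):
    c=grab(n,n+'0'); o,_=rays(c,[[320,200]]); print(n,o.round(),_.round(2),c['intrinsics'][0][0])
s=manip.state(); print(s['tool_rot'],s['t'],s['position'],s['force'])
E
```

```text
pics
side [193. 693. 646.] [[ 0.37 -0.64 -0.67]] 374.3585161055477
top [ 421.  118. 1236.] [[ 0.07  0.   -1.  ]] 436.1468759897625
[-3.14061479e+00  1.82118283e-05  3.40815868e-01] 0.1 [ 167.01945799 -470.96658868  230.88046446] [0.14878575 0.02894951 0.70443115]
```

View pics/top0.png

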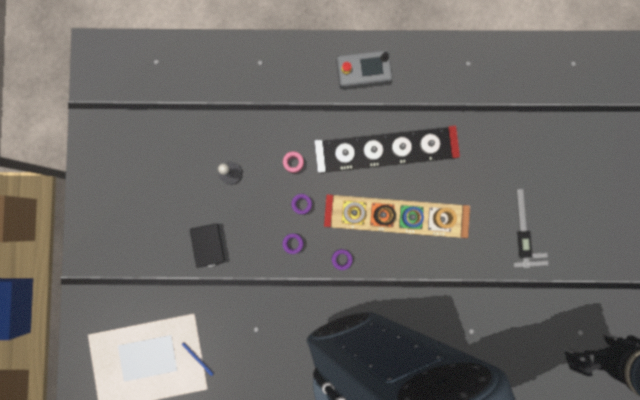

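View pics/side0.png

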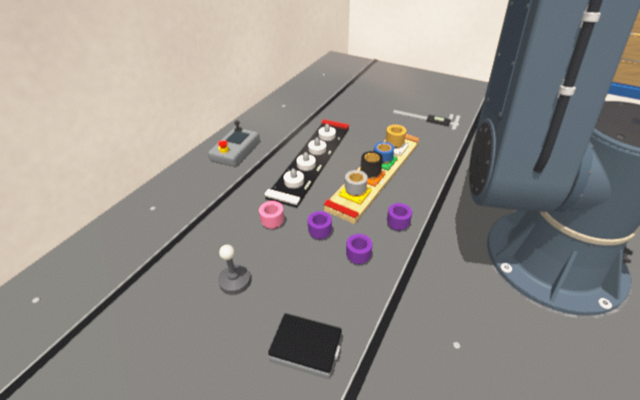

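The top view shows the fixture (dark) with its red end at right (455,142) and spigots at (431,143), (402,146), (373,149), (345,153). On the carrier the red end is at left (329,211), followed by steel (354,213), black (384,215), blue (412,217) and bronze (442,218). The side view confirms this order, and also shows the pink and purple look-alikes and the sphere at (230,255). Next I'll get rough positions and plan the wrist views.

```bash
python3 - <<'E'
from h import *
t=load('top0'); s=load('side0')
b=[(354,213),(384,215),(412,217),(442,218)]; f=[(431,143),(402,146),(373,149),(345,153)]
sb=[(356,178),(372,158),(384,149),(397,130)]
B=onz(t,b,78);F=onz(t,f,40);print(B.round());print(F.round())
for p,q in zip(b,sb): print([np.round(v,1) for v in tri(t,p,s,q)])
print(onz(t,[(230,170)],90).round())
# wrist camera mount
c=grab('wrist','w0');R=np.array(c['R']);st=manip.state()
from scipy.spatial.transform import Rotation as Ro
Rt=Ro.from_euler('xyz',st['tool_rot']).as_matrix()
print('cam in tool',(Rt.T@(-R.T@np.array(c['t'])-st['position'])).round(1),(Rt.T@R.T).round(2),c['intrinsics'][0][0])
for nm,P in(('B',B),('F',F)):
    d=P[3]-P[0]; yaw=np.arctan2(d[1],d[0]); m=P.mean(0); print(nm,m.round(),yaw)
    for y in (yaw,yaw+np.pi):
      for z in (300,360): print(y,z,manip.ik([m[0],m[1],z],[np.pi,0,y]))
E
```

```text
[[ 463.   32.   78.]
 [ 459.  -48.   78.]
 [ 454. -122.   78.]
 [ 452. -201.   78.]]
[[ 660. -183.   40.]
 [ 651. -103.   40.]
 [ 642.  -23.   40.]
 [ 631.   54.   40.]]
[array([465.2,  31.6,  70.4]), np.float64(3.1)]
[array([458.9, -47.3,  82.2]), np.float64(0.4)]
[array([ 454.9, -124.9,   64.1]), np.float64(0.7)]
[array([ 450.2, -200.3,   84.1]), np.float64(3.7)]
[[574. 361.  90.]]
cam in tool [  71.9   -0.4 -142.5] [[-0.   -0.96 -0.28]
 [ 1.    0.   -0.  ]
 [ 0.   -0.28  0.96]] 297.30185873304873
B [457. -85.  78.] -1.6194127465048667
-1.6194127465048667 300 [-0.18387318  0.13954478  0.04907976  1.48033132  0.         -1.70605309]
-1.6194127465048667 360 [-0.18387318  0.15952496  0.2252573   1.63652866  0.         -1.70605309]
1.5221799070849265 300 [-0.18387318  0.13954478  0.04907976  1.48033132  0.          1.43553957]
1.5221799070849265 360 [-0.18387318  0.15952496  0.2252573   1.63652866  0.          1.43553957]
F [646. -64.  40.] 1.6945784575312
1.6945784575312 300 [-0.09840738  0.57528219  0.67222507  1.66773921  0.          1.34860681]
1.6945784575312 360 [-0.09840738  0.65869809  0.9813188   1.89341704  0.          1.34860681]
4.8361711111209935 300 [-0.09840738  0.57528219  0.67222507  1.66773921  0.         -1.79298584]
4.8361711111209935 360 [-0.09840738  0.65869809  0.9813188   1.89341704  0.         -1.79298584]
```

```bash
python3 - <<'E'
from h import *
for tag,x,y in(('c1',390,-180),('c2',390,10),('f2',585,40),('f1',585,-165)):
    manip.reach([x,y,300],[np.pi,0,0]); manip.hold(.2); grab('wrist',tag)
print(manip.state()['t'])
a=np.vstack([load('c1')['color'],load('f1')['color']]); cv2.imwrite('pics/cf.png',cv2.resize(a,(480,600),interpolation=cv2.INTER_AREA))
E
```

```text
13.0083
```

View pics/c1.png

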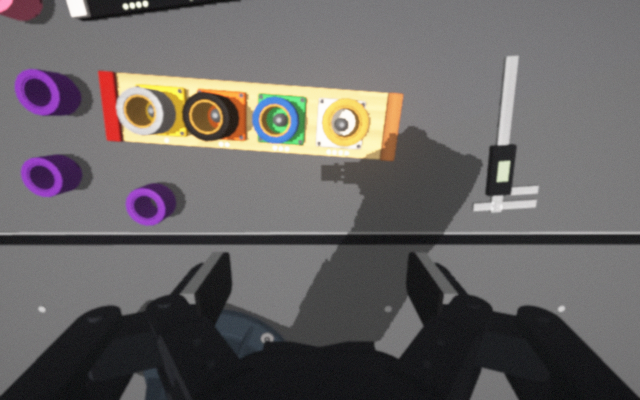

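View pics/f1.png

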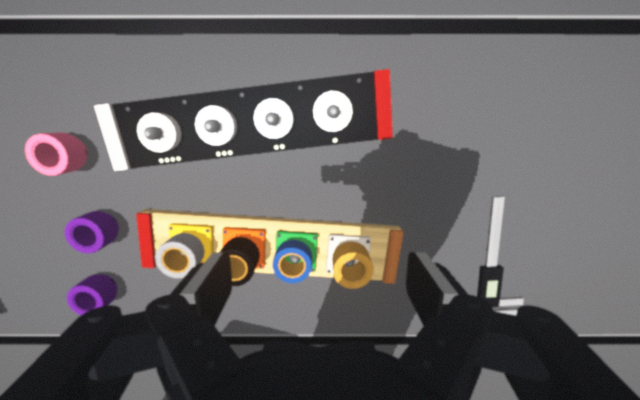

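Picture c1 shows the bushes at steel (146,111), black (211,115), blue (278,119) and bronze (345,122). Picture f1 shows the fixture seats at (333,111), with one dot at the red end, then (273,118), (215,126) and (158,132). I'll crop in on the bushes in both carrier views to choose a usable edge.

```bash
python3 - <<'E'
from h import *
c1=load('c1');c2=load('c2')
X=[(463,32,75),(459,-48,75),(455,-124,75),(450,-200,75)]
p=proj(c2,X); print(p.round())
x0=int(p[0][0]-40);a=c1['color'][70:165,100:410];b=c2['color'][70:165,x0:x0+310];print(x0)
F=[(660,-183,40),(651,-103,40),(642,-23,40),(631,54,40)]
q=proj(load('f2'),F);print(q.round()); fx=int(q[3][0]-40); f=load('f1')['color'][80:165,120:360]
cv2.imwrite('pics/crop1.png',cv2.resize(np.vstack([a,b]),(775,475),interpolation=cv2.INTER_CUBIC))
E
```

```text
[[301. 114.]
 [368. 118.]
 [432. 121.]
 [495. 126.]]
260
[[491. 113.]
 [428. 120.]
 [367. 127.]
 [309. 135.]]
```

View pics/crop1.png

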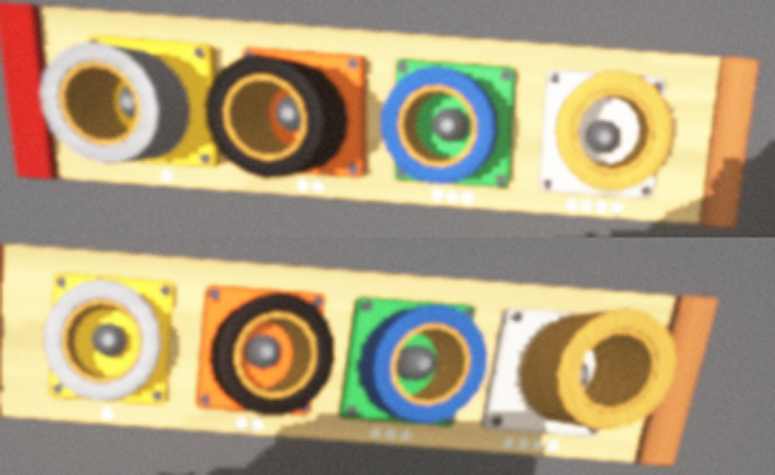

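The crops show a bright lining ring on the top face of steel, black and blue, and a bright full top face on bronze. I'll mask these, fit ellipses and triangulate, using the white seat discs for the fixture.

```bash
cat > meas.py <<'E'
from h import *
S=4
def blob(c,p,kind,r=32):
    x0,y0=int(p[0])-r,max(0,int(p[1])-r); w=cv2.resize(c['color'][y0:y0+2*r,x0:x0+2*r],None,fx=S,fy=S,interpolation=cv2.INTER_CUBIC)
    h=cv2.cvtColor(w,cv2.COLOR_BGR2HSV).astype(int)
    if kind=='seat': m=(h[...,1]<60)&(h[...,2]>140)
    else: m=(h[...,0]>8)&(h[...,0]<29)&(h[...,1]>(105 if kind=='bronze' else 90))&(h[...,2]>150)
    cs=cv2.findContours(m.astype(np.uint8),cv2.RETR_EXTERNAL,cv2.CHAIN_APPROX_NONE)[0]
    cc=np.array([p[0]-x0+.5,p[1]-y0+.5])*S
    best=None
    for k in cs:
        if len(k)<100: continue
        hull=cv2.convexHull(k) ; e=cv2.fitEllipse(k)
        d=np.hypot(*(np.array(e[0])-cc))
        if best is None or d<best[0]: best=(d,e,k)
    d,e,k=best
    cv2.drawContours(w,[k],-1,(255,0,255),1); cv2.ellipse(w,e,(0,255,0),1)
    return (np.array(e[0])+.5)/S-.5+[x0,y0], np.array(e[1])/S, w
def pair(a,b,X,kind):
    pa,ea,wa=blob(a,proj(a,[X])[0],kind);pb,eb,wb=blob(b,proj(b,[X])[0],kind)
    P,g=tri(a,pa,b,pb); print(kind,P.round(1),'gap',round(g,2),ea.round(1),eb.round(1)); return P,np.vstack([wa,wb])
E
python3 - <<'E'
from meas import *
im=[];R={'B':[],'F':[]}
for X,k in zip([(463,32,75),(459,-48,82),(455,-124,68),(450,-200,82)],['steel','black','blue','bronze']):
    P,w=pair(load('c1'),load('c2'),X,k);R['B'].append(P);im.append(w)
for X in [(660,-183,30),(651,-103,30),(642,-23,30),(631,54,30)]:
    P,w=pair(load('f1'),load('f2'),X,'seat');R['F'].append(P);im.append(w)
pickle.dump(R,open('R.pkl','wb'))
for k in R:
    P=np.array(R[k]); print(np.linalg.norm(np.diff(P[:,:2],axis=0),axis=1).round(1),np.arctan2(*(P[3]-P[0])[[1,0]]))
im=[cv2.resize(i,(190,380)) for i in im]
cv2.imwrite('pics/chk.png',cv2.resize(np.hstack(im),(800,200)) if 0 else np.vstack([np.hstack(im[:4]),np.hstack(im[4:])])[:, :760][::1][:760])
a=cv2.imread('pics/chk.png');cv2.imwrite('pics/chk.png',cv2.resize(a,(600,600)))
E
```

```text
steel [467.1  32.7  74.4] gap 0.05 [29.4 35.2] [31.4 33.1]
black [460.3 -46.9  79.1] gap 0.66 [32.5 36.1] [60.2 69.1]
blue [ 456.2 -126.2   69.1] gap 0.04 [30.1 32. ] [29.2 32.9]
bronze [ 453.4 -210.6   85.3] gap 1.92 [45.  47.5] [52.5 60.3]
seat [ 662.8 -182.3   25.2] gap 0.05 [40.3 42. ] [39.6 45.3]
seat [ 653.5 -102.4   27.6] gap 0.03 [39.9 41.8] [39.4 42.9]
seat [644.4 -23.2  28.3] gap 0.04 [39.  42.5] [39.4 41.3]
seat [635.3  56.4  28.3] gap 0.12 [37.9 43.2] [39.4 40.5]
[79.9 79.4 84.5] -1.626777037798816
[80.4 79.8 80.1] 1.68559306876653
```

View pics/chk.png

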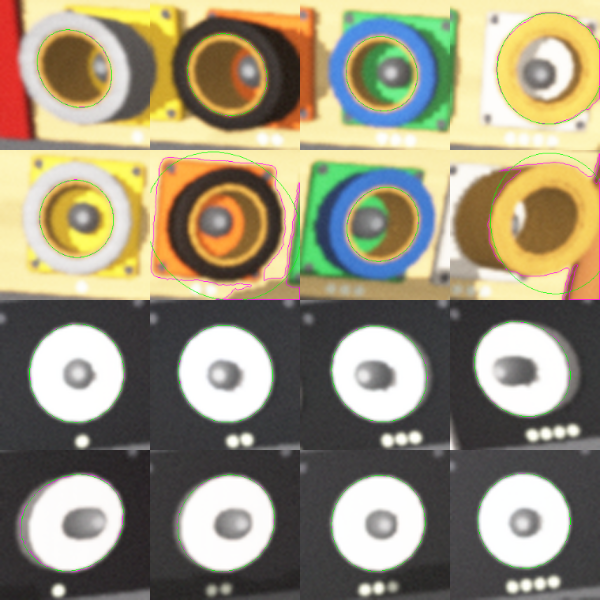

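In the check picture, the contours fit for steel, blue, both c1 views and the seats. They are wrong for black in c2 (it took the orange plate) and bronze in c2 (merged with the carrier). I'll tighten the thresholds and add a size filter.

```bash
python3 - <<'E'
s=open('meas.py').read()
s=s.replace("h[...,2]>140","h[...,2]>205").replace("(h[...,0]<29)&(h[...,1]>(105","(h[...,0]<29)&((h[...,0]>14) if kind=='bronze' else True)&(h[...,1]>(125")
s=s.replace("RETR_EXTERNAL","RETR_LIST").replace("        d=np.hypot","        lim=dict(seat=(36,47),bronze=(40,52)).get(kind,(27,38))\n        if not(lim[0]<=min(e[1])/S and max(e[1])/S<=lim[1]): continue\n        d=-max(e[1]) if 0 else np.hypot")
open('meas.py','w').write(s)
E
python3 - <<'E'
from meas import *
for k,p in(('c1',(345,104)),('c2',(526,124)),('c2',(497,100)),('c2',(530,140)),('c2',(535,119))): print(k,p,cv2.cvtColor(load(k)['color'],cv2.COLOR_BGR2HSV)[p[1],p[0]])
im=[];R={'B':[],'F':[]}
def go(a,b,X,k,g):
    try:
        P,w=pair(load(a),load(b),X,k);R[g].append(P);im.append(w)
    except Exception as e: print(k,'fail',e)
for X,k in zip([(463,32,75),(459,-48,82),(455,-124,68),(450,-203,80)],['steel','black','blue','bronze']): go('c1','c2',X,k,'B')
for X in [(660,-183,30),(651,-103,30),(642,-23,30),(631,54,30)]: go('f1','f2',X,'seat','F')
pickle.dump(R,open('R.pkl','wb'))
for k in R:
    P=np.array(R[k]); print(np.linalg.norm(np.diff(P[:,:2],axis=0),axis=1).round(1),np.arctan2(*(P[-1]-P[0])[[1,0]]))
im=[cv2.resize(i,(100,200)) for i in im]
cv2.imwrite('pics/chk2.png',np.hstack(im))
E
```

```text
c1 (345, 104) [ 23 149 249]
c2 (526, 124) [ 22 154 246]
c2 (497, 100) [ 19 134 184]
c2 (530, 140) [ 15 156 235]
c2 (535, 119) [ 14 156 236]
steel [467.1  32.7  74.4] gap 0.05 [29.4 35.2] [31.4 33.1]
black [460.6 -48.5  83.6] gap 0.02 [32.5 36.1] [33.2 35.3]
blue [ 456.2 -126.2   69.1] gap 0.04 [30.1 32. ] [29.2 32.9]
bronze fail cannot unpack non-iterable NoneType object
seat [ 662.7 -182.1   28.6] gap 0.0 [39.  40.7] [36.8 42.7]
seat [ 653.5 -102.6   28.6] gap 0.06 [38.6 40.6] [37.6 41.3]
seat [644.4 -23.1  28.9] gap 0.03 [37.5 41.1] [38.1 40. ]
seat [635.2  56.4  29.2] gap 0.04 [36.1 41.8] [38.1 39.1]
[81.5 77.8] -1.6387488689094034
[80.1 80.  80. ] 1.685362384576612
```

View pics/chk2.png

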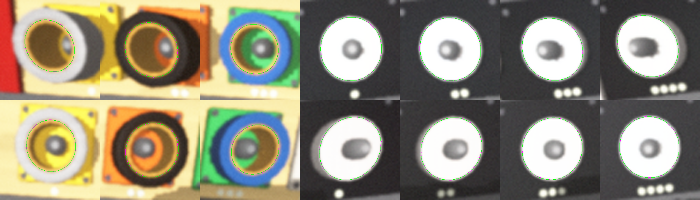

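The contours now fit, and all measured heights are about 1 mm under nominal (74.4/75, 83.6/85, 69.1/70, seats 28.8/30). Bronze needs a hue above 17 to separate it from the orange end (hue 14–15).

```bash
sed -i "s/(h\[...,0\]>14) if/(h[...,0]>17)\&(h[...,2]>212) if/" meas.py; python3 - <<'E'
from meas import *
for s in (115,125,135):
    src=open('meas.py').read().replace('125',str(s)); exec(src)
    try:
        P,w=pair(load('c1'),load('c2'),(450,-203,80),'bronze'); cv2.imwrite('pics/br.png',w)
    except Exception as e: print(s,'fail'); 
R=pickle.load(open('R.pkl','rb'));R['B']=R['B'][:3]+[P];pickle.dump(R,open('R.pkl','wb'))
E
```

```text
bronze [ 454.2 -212.    77.2] gap 0.05 [45.9 47. ] [43.6 51.2]
bronze [ 454.1 -212.    77.4] gap 0.07 [45.3 46.5] [43.2 50.8]
bronze [ 454.1 -212.1   77.1] gap 0.02 [44.4 45.8] [43.  50.6]
```

View pics/br.png

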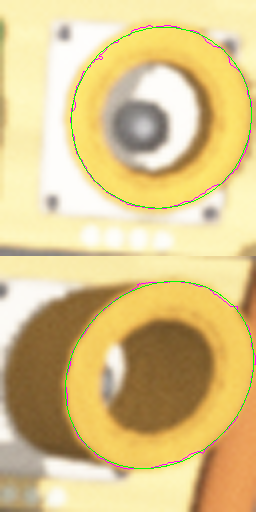

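Bronze's c1 fit is clean. Its 77 mm height in c2 is slightly low against 80 because of some side-wall bleed, but the xy is stable. I'll do the first transfer now: steel to place one.

```bash
cat > job.py <<'E'
from h import *
R=pickle.load(open('R.pkl','rb')); B=np.array(R['B']);F=np.array(R['F'])
H=[45,55,40,50]; YC=-1.63+np.pi; YF=1.685
def xfer(i):
    z=30+H[i]-36.3; b=B[i];f=F[i]; up=140
    manip.reach([b[0],b[1],up],[np.pi,0,YC])
    if manip.move_l([b[0],b[1],z],vel=120,guard=25): print('blocked',manip.state()['position']); return False
    manip.clamp(70); s=manip.state(); print(i,'grip',round(s['grip_width'],3),s['gripper_force'],s['position'].round(1) if hasattr(s['position'],'round') else s['position'])
    if not .55<s['grip_width']<.8: return False
    manip.move_l([b[0],b[1],z+72],vel=150)
    manip.move_l([f[0],f[1],z+72],vel=220,orientation=[np.pi,0,YF]); s=manip.state(); print(' carry',round(s['grip_width'],3),np.round(s['force'],1))
    hit=manip.move_l([f[0],f[1],z+4],vel=120,guard=25)
    if hit: print(' early contact',manip.state()['position'],z); return False
    hit=manip.move_l([f[0],f[1],z-3],vel=20,guard=10); s=manip.state(); dz=s['position'][2]-z; print(' seat',hit,'dz',round(dz,2),np.round(s['force'],1))
    if dz>2.5: return False
    manip.let_go(); manip.move_l([f[0],f[1],up],vel=200); print(' t',manip.state()['t']); return True
E
python3 -c "
from job import *
print(xfer(0)); grab('side','s1')"
```

```text
0 grip 0.634 71.77413929253817 [467.5  32.7  39.6]
 carry 0.635 [-0.1  0.3 -6.7]
 seat True dz 0.96 [-1.7  0.6  8.8]
 t 19.7
True
```

The steel bush seated: contact came at dz of about 1 mm at seat height, and the grip width matches 56 mm. On to the other three, stopping if anything looks wrong.

```bash
python3 -c "
from job import *
ok=all(xfer(i) for i in (1,2,3)); print(ok)
if ok:
    manip.reach([585,-165,300],[np.pi,0,0]);manip.hold(.2);grab('wrist','e1');manip.reach([585,40,300],[np.pi,0,0]);manip.hold(.2);grab('wrist','e2')
a=grab('side','es')['color'];print(manip.state()['t'])
if ok: cv2.imwrite('pics/end.png',np.vstack([cv2.resize(a[90:290,180:480],(600,400)),cv2.resize(load('e1')['color'][30:230],(600,188))]))
"
```

```text
1 grip 0.649 70.96426092088223 [461.  -48.6  49.7]
 carry 0.647 [-0.4 -0.9 -5.1]
 seat True dz 1.14 [-2.5  0.2  9.1]
 t 25.7583
2 grip 0.634 71.51920974254608 [ 456.6 -126.3   34.6]
 carry 0.639 [ 0.2 -0.3 -5.9]
 seat True dz 1.0 [-1.2  0.8  9.6]
 t 31.8917
3 grip 0.645 71.18462361395359 [ 454.4 -212.3   44.7]
 carry 0.644 [-0.8 -0.  -4.5]
 seat True dz 1.17 [-0.2  0.5  7.7]
 t 38.6083
True
45.2333
```

View pics/end.png

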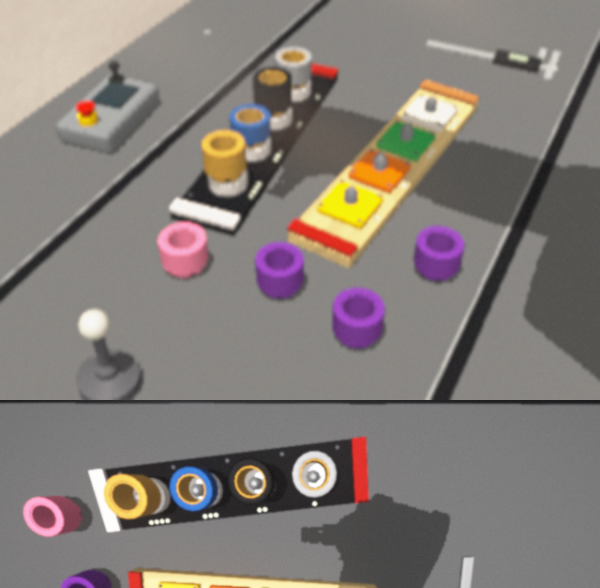

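```bash
python3 - <<'E'
from meas import *
from job import F,H
for i,k in enumerate(['steel','black','blue','bronze']):
    try: P,_=pair(load('e1'),load('e2'),(F[i][0],F[i][1],30+H[i]),k); print((P-F[i]).round(1), 30+H[i])
    except Exception as e: print(k,e)
E
```

```text
steel [ 664.5 -182.5   73.7] gap 0.1 [31.5 33.2] [28.  33.3]
[ 1.8 -0.4 45.1] 75
black [ 655.1 -102.8   83.6] gap 0.04 [33.3 35.3] [32.  35.9]
[ 1.6 -0.2 54.9] 85
blue [646.2 -23.3  68.9] gap 0.1 [27.7 31. ] [29.9 31.8]
[ 1.8 -0.1 40. ] 70
bronze [637.2  57.9  77.6] gap 0.04 [41.1 49.9] [45.4 46.7]
[ 1.9  1.5 48.4] 80
```

The end view shows steel, black, blue and bronze on the fixture in order from its red end. All are upright and within 2.5 mm of the seat centres, with measured heights above the seat of 45.1, 54.9, 40.0 and 48.4 mm. The bronze reading is low by the same amount as before the move. The sphere hasn't been disturbed, so I'm handing in.

```bash
python3 -c "
from rig import manip
print(manip.finish_job())"
```

```text
the job is handed in; nothing more can be done
None
```

All four bushes (steel, black, blue, bronze from the red end) are seated upright and released on fixture places one to four; I handed the job in just after 45 s, with no verdict returned.

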